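# Set the plate gap of a test cell with a gauge blade

## Task

Slide the electrode carriage of the test cell fully home against its end stop over the sample table. Take the wide gauge blade out of its wooden case, set it down flat on the front part of the table, take it again by its outer end and push it squarely under the electrode to the back stop, and turn the thumb-screw until the electrode just rests on the blade so that it drags but is not clamped. Then, leaving the screw as it is set, draw the blade out against the drag by its outer end and lay it flat on the bench.

Things in the scene. Friction and masses are not known exactly. Their poses are not given: they have to be found in the camera images.
- cell: The test cell: grey base plate, table and rail, fixed to the bench, its place and yaw vary; origin on the bench under the electrode axis (carriage at stop). x runs along the table from its open front towards the rail, y to the left along the rail, z up. The base plate (14 mm high) covers x -130 to 85, y -125 to 50 mm; two brass posts, 36 mm high, stand on it at x -110, y -60 and -95 mm.
- table_axis (a point): Point on top of the sample table, 36 mm above the bench, under the electrode axis when the carriage is at its stop; axes as the cell's. The aluminium table is 60 mm wide (y -30 to 30), 10 mm thick; its open front edge is at x = -150 mm, its rear edge at 32 mm. A steel back stop on it, 5 mm high, 40 mm wide, has its face at x = 24 mm.
- blade_home (a point): Point on the table top (51 mm in front of the table axis, on the middle line) where the middle of the blade lies when pushed fully home to the back stop. A hand holding the blade by its middle cannot bring it there: knob and overarm are in the way.
- set_down (a point): Point on the table top, 95 mm in front of the table axis: a blade with its middle here and along the cell's x lies steadily on the table, its inner end 2 mm short of the electrode's edge, its outer end overhanging the table's front edge by 20 mm.
- carriage (a joint): Carriage (aluminium saddle, column, overarm) on the rail behind the table: m along the cell's +y; 0 = parked at the right end, 0.080 = against the end stop, electrode over the table. Friction about 8 N; stays where left. The overarm is 30 mm wide, 84 to 102 mm above the bench, and reaches 20 mm in front of the knob axis; the carriage may be pushed, or drawn along by its knob.
- knob_grip (a point): Middle of the thumb-screw knob, on its upright axis (also the electrode's axis), 127 mm above the bench; moves with the carriage. Dark knurled round knob, 32 mm diameter, 24 mm tall (114 to 138 mm above the bench), on a thin neck over the overarm; it does not rise or sink as it turns.
- screw (a joint): Thumb-screw angle, rad; grows as it is turned clockwise seen from above, which lowers the electrode by 8 mm a turn (1.27 mm per rad). Friction torque 0.04 N m; stays where left. At 0 the free gap between table and electrode is 14 mm; the 8 mm blade is first touched at about 4.71 rad. Starts at 1.9 to 3.1 rad.
- lift (a joint): How far the sprung electrode is pushed up into its holder, m: 0 = free, on its lower stop (when nothing bears on it), up to 0.004. The spring is preloaded: at first touch the electrode presses with up to about 3 N, then 0.6 N more per mm of lift. A blade that just drags means touching, with lift from 0 to 1.5 mm; much beyond that it is clamped.
- electrode: The upper electrode: aluminium disc, 36 mm diameter, 6 mm thick, with a white ceramic neck, under the overarm; sinks as the screw is turned clockwise.
- electrode_face (a point): Centre of the flat underside of the electrode; its height above table_axis is the gap. At the start the gap is 2 to 3.6 mm more than the thickness of the wide blade.
- gauge_blade: The wide gauge blade: plain flat steel bar with rounded ends, 150 mm long, 26 mm wide, 8 mm thick, 0.07 to 0.13 kg; origin at the centre of its underside, x along its length (a small dark dot marks the -x end; either end may go in first), z up. Lies at the start in the wider recess of the wooden case.
- gauge_case: Fixed open wooden case, 176 x 112 mm, 14 mm high, inner floor 4 mm above the bench; origin at the centre of its underside, x along the blades. Recesses along x: 30 mm wide at y = 22 mm, 18 mm wide at y = -34 mm. They hide the blades' ends, so a blade can be taken only by its middle, in the finger trench that crosses the whole case at x -31 to 31 mm, down to the floor.
- narrow_blade: The other gauge blade, 150 x 14 x 5 mm, in the narrow recess; leave it where it is. Origin at the centre of its underside.
- beaker: Glass beaker, 76 mm diameter, 95 mm tall, at the right front; leave alone. Origin at the centre of its underside.
- battery: Block battery, 18 x 27 x 47 mm, standing upright to the left of the cell; leave alone. Origin at the centre of its underside.
- petri: Clear flat dish, 55 mm diameter, 14 mm high, behind the case; leave alone. Origin at the centre of its underside.
- free_bench (a point): A fixed point on the bench (height 0) in front of the cell, between case and beaker, where there is always room to lay the blade across, along the world's y.

How it is judged:
By the outcome, as a careful person would: the job done as asked, in the order asked, and still so for the second after the job is handed in, with the robot touching nothing.
It also fails if it takes over 72 s, if anything falls off the work surface, if the arm or the gripper's body presses on something with over 40 N, if the wrist force passes 120 N, or if a joint passes its speed limit or range.

## Robot

A 6-joint arm with a two-finger parallel gripper is mounted at the origin on a cart in front of the work surface, level with it; the furniture and walls round the work are solid. World frame = base frame: x ahead of the robot, y to its left, z up, the work surface at z = 0. Lengths are in m, angles in rad, forces in N, time in s.
With the tool pointing down it reaches from about 0.275 to 1 m from the base axis. Payload 8.4 kg.
Tool frame: the origin (TCP) lies on the centre line of the jaws, within the pads' length; the fingertips stand 17 mm ahead of it and the grasp point (between the pads) lies 2 mm behind it (bot.tcp_to_tips is the z of the fingertips in the tool frame, in m); z points along the fingers, y is the line along which they close (so a half turn about z gives the same grasp; the last joint's range is limited). The gripper opens to 85 mm and grips with 20 to 120 N. Pads are 22 mm wide; open, the fingers measure 114 mm over their backs; the gripper's body (76 mm by 85 mm) begins 54 mm behind the grasp point. The pads swing forward as they close: fully open they stand 13 mm farther back than shut.
Start: joints at [1.339, 0.353, 1.633, -0, 1.155, -0.002], TCP at [0.142, 0.609, 0.248] pointing down, gripper open.
Joint ranges: [-2.63, 2.63], [-0.92, 2.1], [0.06, 2.66], [-1.3, 4.44], [0, 2.69], [-3.02, 3.02]. Speed limits (rad/s): [2.22, 2.22, 2.79, 3.14, 3.14, 3.14].

## Interface

Orientations are given as a unit quaternion [x, y, z, w].
In Python, from workcell import bot, hand, kinematics, get_obs, vision, hand_in gives the robot as it stands. The module is installed in compiled form; this text tells all that it offers. Calls block until the motion is done:
- bot.reach(position, orientation): joint-space move of the TCP to a pose.
- bot.servo_line(position, ori=None, velocity=0.15): straight line of the TCP; ori=None keeps the orientation; velocity is the mean speed in m/s.
- bot.goto_joints(angles): joint-space move.
- hand.move_gripper(opening, strength=None): finger opening in m; strength is the grip in N (None keeps the last); returns when the fingers have stopped.
- bot.dwell(seconds).
- kinematics.solve_ik(position, orientation): joint angles nearest the present ones, or None.
- get_obs(): the state.
- vision.read_camera(name): name is "side" or "top" or "wrist"; returns a dict with "frame" (400x640x3 uint8, red, green, blue), "intrinsics" (3x3 intrinsics, pixels), "view" (4x4, takes a point from world to camera coordinates). Camera axes: x right, y down, z forward; pixel columns grow to the right and rows downward; lengths in m; the calibration is good to about 2 mm. A picture is of the moment at which its call begins. There is no depth.
A pose or a line that the arm cannot do raises bot.IKError and nothing moves.
- hand_in(): hands the job in; it is judged then, once.
The state is a dict: "time_s": time; "joint_pos": joint angles; "joint_vel": joint speeds; "joint_efforts": joint torques, N m; "position": TCP position; "orientation": TCP orientation; "wrist_force": force on the tool from outside, world axes, zero at the start; "ft_torque": the same for the moment, N m; "gripper_width": finger opening in m; "grip_force": force on a finger pad.
Only numpy, scipy, OpenCV 4.12 (cv2) and the standard library are available. Lean on these libraries where they do the work, as an engineer would, in place of code of your own. Each camera call takes 0.05 s, during which the arm holds its last target. There are 200 camera calls.

## Working session

There is one attempt and no reset: what is moved stays moved. The work goes in short steps, each a Python script; the robot and the scene stay as the last script left them, time stands still between calls to the robot, and variables do not carry over. Pictures are saved under pics/ and viewed, at most 10 in all, crops included, and the job is handed in when it is done.

```bash
mkdir -p pics; python3 - <<'E'
from workcell import bot,hand,get_obs,vision
import cv2,numpy as np
for n in ("top","side"):
    d=vision.read_camera(n); cv2.imwrite(f"pics/{n}0.png",d["frame"][:,:,::-1])
    np.savez(f"pics/{n}0.npz",**d); print(n,d["intrinsics"].tolist(),np.round(d["view"],4).tolist())
o=get_obs();print(o["time_s"],o["orientation"],bot.tcp_to_tips)
E
```

```text
top [[473.2295784957528, 0.0, 324.4950742130185], [0.0, 473.2295784957528, 201.30657710507776], [0.0, 0.0, 1.0]] [[0.0159, -0.9996, -0.0215, 0.0764], [-0.982, -0.0116, -0.1884, 0.5453], [0.1881, 0.0241, -0.9819, 1.1499], [0.0, 0.0, 0.0, 1.0]]
side [[497.84449640259027, 0.0, 319.69959171341696], [0.0, 497.84449640259027, 196.19414231446183], [0.0, 0.0, 1.0]] [[-0.9922, -0.1243, 0.0028, 0.5709], [-0.065, 0.4994, -0.8639, 0.1021], [0.106, -0.8574, -0.5036, 1.5063], [0.0, 0.0, 0.0, 1.0]]
0.1 [ 1.14651481e-01  9.93405574e-01 -6.30823009e-04 -7.68641680e-05] 0.017
```

View pics/top0.png

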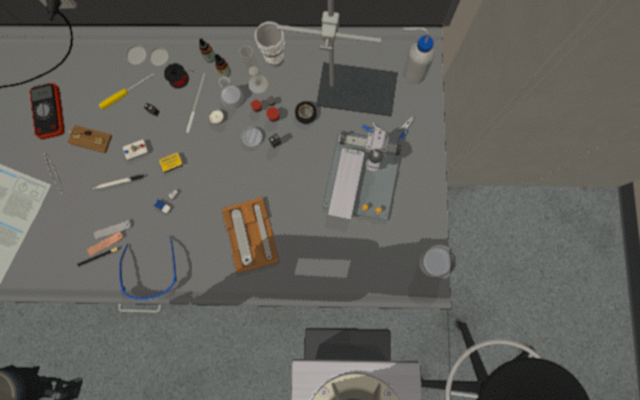

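View pics/side0.png

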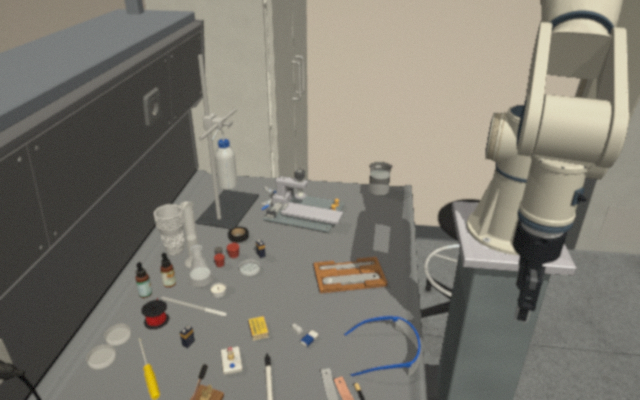

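Top view: case centred near (250,234) with the wide blade at (243,236). The cell's table runs from (341,215) to (353,150), the knob is near (375,157), and the posts are at (366,207) and (379,210). Next I'll take coarse positions from rays, then look closer with the wrist camera.

```bash
cat > h.py <<'E'
from workcell import bot,hand,kinematics,get_obs,vision
import cv2,numpy as np
def ray(d,px,z):
    px=np.atleast_2d(px).astype(float); K,V=d["intrinsics"],d["view"]; R,t=V[:3,:3],V[:3,3]
    c=-R.T@t; r=(np.c_[px,np.ones(len(px))]@np.linalg.inv(K).T)@R
    return c+r*((z-c[2])/r[:,2])[:,None]
def proj(d,p):
    p=np.atleast_2d(p); q=(p@d["view"][:3,:3].T+d["view"][:3,3])@d["intrinsics"].T
    return q[:,:2]/q[:,2:]
def q(yaw): return [np.cos(yaw/2),np.sin(yaw/2),0,0]   # tool down, tool x at yaw, jaws along yaw-90
def snap(n,f):
    d=vision.read_camera(n); cv2.imwrite(f"pics/{f}.png",d["frame"][:,:,::-1]); np.savez(f"pics/{f}.npz",**d); return d
def st(s=""):
    o=get_obs(); print(s,"t%.1f"%o["time_s"],"p",np.round(o["position"],4),"F",np.round(o["wrist_force"],1),"T",np.round(o["ft_torque"],2),"w%.4f g%.0f"%(o["gripper_width"],o["grip_force"])); return o
E
python3 - <<'E'
from h import *
d=np.load("pics/top0.npz")
case=ray(d,[250,234],.014)[0]; knob=ray(d,[375,157],.127)[0]
print(case,knob,ray(d,[[329,215],[353,217],[366,150],[343,149]],.036))
R=np.array([0,0,0])
# look from above the case
for nm,p in (("case",case),("cell",knob+[-.05,.02,0])):
    j1=np.arctan2(p[1],p[0])
    pos=[p[0]-.03,p[1],.30]
    bot.reach(pos,q(j1+np.pi/2))
    w=snap("wrist","w_"+nm); st(nm)
    V=w["view"]; print(w["intrinsics"][0,0],"campos",-V[:3,:3].T@V[:3,3],"fwd",V[2,:3])
E
python3 -c "
import cv2,numpy as np
a=cv2.imread('pics/w_case.png');b=cv2.imread('pics/w_cell.png')
cv2.imwrite('pics/both.png',cv2.resize(np.vstack([a,b]),(480,600),interpolation=cv2.INTER_AREA))"
```

```text
[0.46282534 0.27716114 0.014     ] [ 0.64053367 -0.03831131  0.127     ] [[ 0.51181957  0.07225535  0.036     ]
 [ 0.50740597  0.01080925  0.036     ]
 [ 0.68589336 -0.0224766   0.036     ]
 [ 0.68806352  0.03791764  0.036     ]]
case t1.8 p [0.4325 0.278  0.2999] F [ 0.2  0.4 -0.2] T [0.01 0.01 0.03] w0.0852 g0
291.86329056956936 campos [0.39767589 0.33711981 0.42499253] fwd [ 0.13997695 -0.23368135 -0.96218474]
cell t3.0 p [ 0.5604 -0.017   0.3   ] F [0.1 0.8 0.6] T [ 0.04  0.01 -0.01] w0.0853 g0
291.86329056956936 campos [0.56317684 0.05179173 0.42505386] fwd [-0.00863695 -0.27205666 -0.96224247]
```

View pics/both.png

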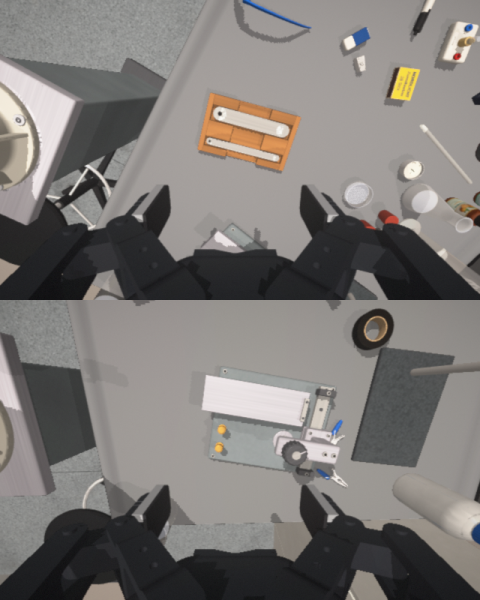

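The wrist views (shown at 0.75 scale) put the case at about (248,132) in the upper picture. In the lower one the table runs from (204,395) to (310,410), the knob is near (295,452), and the posts are at (221,430) and (218,447). Masks next.

```bash
python3 - <<'E'
from h import *
def big(m,near):
    n,l,s,c=cv2.connectedComponentsWithStats(m.astype(np.uint8)); 
    k=max((i for i in range(1,n) if s[i,4]>150 and np.hypot(*(c[i]-near))<60),key=lambda i:s[i,4]); print("  comp",s[k],c[k].round(1)); return (l==k)
def rect(d,m,z):
    c=max(cv2.findContours(m.astype(np.uint8),0,1)[0],key=cv2.contourArea)[:,0,:]
    p=ray(d,c,z)[:,:2]; return p,cv2.minAreaRect((p*1000).astype(np.float32))
d=np.load("pics/w_case.npz"); f=d["frame"].copy(); h=cv2.cvtColor(f,cv2.COLOR_RGB2HSV)
m=big(cv2.morphologyEx(((h[...,0]<20)&(h[...,1]>110)).astype(np.uint8),3,np.ones((5,5))),(330,175))
p,r=rect(d,m,.014); print("case",r)
hull=cv2.convexHull(np.argwhere(m)[:,::-1].astype(np.int32)); hm=cv2.fillConvexPoly(np.zeros(m.shape,np.uint8),hull,1)
b=big((hm>0)&(h[...,1]<60)&(h[...,2]>90),(334,163)); p,r=rect(d,b,.012); print("blade",r)
o=cv2.boxPoints(r)
e=np.load("pics/w_cell.npz"); g=e["frame"]; H=cv2.cvtColor(g,cv2.COLOR_RGB2HSV)
print("px table",H[130,320],"base",H[190,330],"back",H[60,330],"knob",H[205,390])
t=big((H[...,2]>185)&(H[...,1]<40),(340,133)); p,r=rect(e,t,.036); print("table",r,cv2.boxPoints(r).tolist())
k=big(H[...,2]<75,(392,205)); 
ys=(H[...,1]>150)&(H[...,0]<30); y=big(ys,(294,174)); 
n,l,s,c=cv2.connectedComponentsWithStats(ys.astype(np.uint8)); print("posts",[(ray(e,c[i],.033)[0].round(4)) for i in range(1,n) if 30<s[i,4]<300 and np.hypot(*(c[i]-[294,185]))<40])
v=f.copy(); v[b]=(0,255,0); w=g.copy(); w[t]=(0,255,0); w[k]=(255,0,0)
cv2.imwrite("pics/m.png",np.hstack([cv2.resize(v[100:250,240:420],None,fx=2.2,fy=2.2),cv2.resize(w[80:230,260:440],None,fx=2.2,fy=2.2)])[:,:,::-1])
E
```

```text
comp [ 264  124  137  104 6119] [329.7 175.7]
case ((462.20550537109375, 278.1556396484375), (174.44430541992188, 111.23209381103516), 16.186290740966797)
  comp [ 284  142  102   41 1855] [334.7 162.4]
blade ((456.3921813964844, 299.70037841796875), (147.6240234375, 26.602170944213867), 15.494996070861816)
px table [176   8 233] base [ 70   5 163] back [ 19  13 156] knob [ 15  18 168]
  comp [ 269  100  145   68 6412] [339. 134.]
table ((598.2131958007812, 28.321517944335938), (58.88513946533203, 182.98025512695312), 78.82484436035156) [[502.7515563964844, 17.168806076049805], [682.2623901367188, -18.29440689086914], [693.6748046875, 39.47422790527344], [514.1640014648438, 74.93743896484375]]Traceback (most recent call last):
  File "<stdin>", line 17, in <module>
  File "<stdin>", line 4, in big
ValueError: max() iterable argument is empty
```

```bash
python3 - <<'E'
from h import *
e=np.load("pics/w_cell.npz"); g=e["frame"].copy(); yaw=-np.radians(11.18)
R=np.array([[np.cos(yaw),-np.sin(yaw),0],[np.sin(yaw),np.cos(yaw),0],[0,0,1]]); O=np.array([.6558,.0169,0])
P=lambda x,y,z:O+R@np.array([x,y,z])
for i,c in enumerate([0,.02,.04]):
    for a in np.linspace(0,2*np.pi,60):
        u=proj(e,P(.016*np.cos(a),c-.08+.016*np.sin(a),.138))[0]; g[int(round(u[1])),int(round(u[0]))]=[(255,0,0),(0,255,0),(0,0,255)][i]
for x,y,z in [(-.11,-.06,.036),(-.11,-.095,.036),(-.13,-.125,.014),(-.13,.05,.014),(.085,.05,.014),(-.15,.03,.036),(-.15,-.03,.036),(.024,.02,.041),(.024,-.02,.041)]:
    u=proj(e,P(x,y,z))[0]; g[int(round(u[1])),int(round(u[0]))]=(255,0,255)
cv2.imwrite("pics/m.png",cv2.resize(g[85:235,255:455],None,fx=4,fy=4,interpolation=cv2.INTER_NEAREST)[:,:,::-1])
E
```

```text
(no output)
```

View pics/m.png

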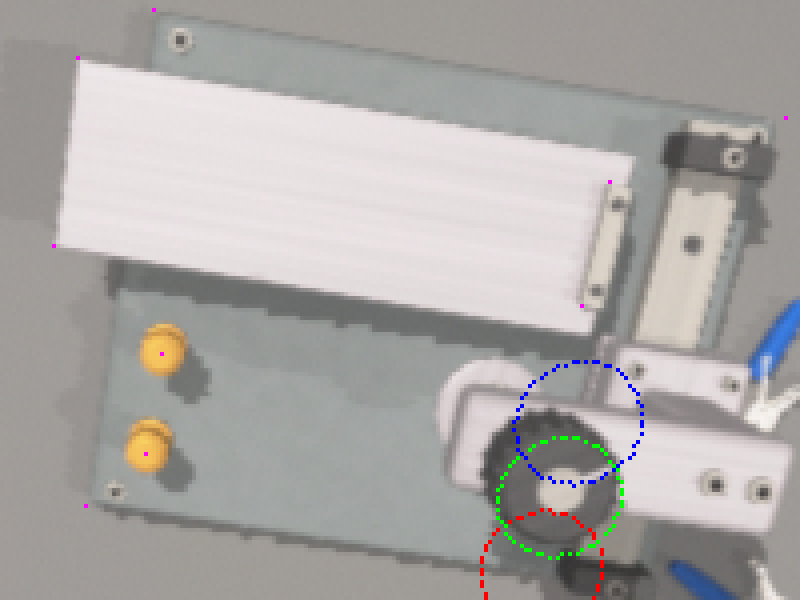

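The overlay agrees with the image to about 1 mm: posts, table front corners and back stop all fall on their marks. The knob top is at crop (560,492), so the carriage stands at about 0.020 m. I'll draw the carriage home by its knob, with the jaws along the rail.

```bash
cat >> h.py <<'E'
yaw=-np.radians(11.18); C=np.array([[np.cos(yaw),-np.sin(yaw),0],[np.sin(yaw),np.cos(yaw),0],[0,0,1]]); O=np.array([.6558,.0169,0])
def P(x,y,z): return O+C@np.array([x,y,z])
def L(p): return C.T@(np.asarray(p)-O)
QC=q(yaw+np.pi)
E
python3 - <<'E'
from h import *
bot.reach(P(0,-.060,.19),QC); st("above")
bot.servo_line(P(0,-.060,.129),velocity=.15); st("down")
hand.move_gripper(.03,40); o=st("gripped")
y=L(o["position"])[1]; 
f0=C.T@np.array(o["wrist_force"])
bot.servo_line(P(0,-.006,.129),velocity=.08); st("drawn")
for k in range(12):
    bot.servo_line(P(0,-.006+.001*(k+1),.129),velocity=.03)
    o=get_obs(); f=C.T@np.array(o["wrist_force"]); print(k,np.round(f,1),np.round(L(o["position"])*1e3,1))
    if f[1]<-25: break
E
```

```text
above t4.3 p [ 0.6442 -0.0414  0.1904] F [0.4 0.3 0.5] T [0.   0.01 0.03] w0.0855 g0
down t4.9 p [ 0.6444 -0.0419  0.1295] F [-0.8 -1.   0.5] T [-0.02 -0.06 -0.  ] w0.0855 g0
gripped t5.5 p [ 0.6447 -0.0416  0.1299] F [-0.8  2.   5.2] T [ 0.34  0.18 -0.03] w0.0304 g33
drawn t6.3 p [0.6549 0.0105 0.1299] F [-2.1 -2.6  6.7] T [-0.31  0.32  0.03] w0.0305 g34
0 [-1.8 -5.7  6.7] [  0.4  -6.  129.9]
1 [-1.7 -6.6  6.7] [  0.4  -5.3 129.9]
2 [-1.3 -7.4  6.8] [  0.3  -4.4 129.9]
3 [-1.9 -6.9  7.8] [  0.4  -3.4 129.9]
4 [-0.6 -8.   7.3] [  0.3  -2.4 129.9]
5 [-1.3 -7.4  7. ] [  0.3  -1.4 129.9]
6 [-2.  -7.3  6.9] [  0.3  -0.4 129.9]
7 [ -1.4 -10.7   8.2] [ 3.000e-01 -1.000e-01  1.299e+02]
8 [ -1.6 -15.    8.6] [  0.3  -0.  129.9]
9 [ -1.6 -19.4   9.6] [3.000e-01 1.000e-01 1.299e+02]
10 [ -0.  -22.9  10.3] [  0.3   0.2 129.9]
11 [ -0.6 -27.5  10.6] [  0.3   0.4 129.9]
```

Carriage is home: the force rose sharply at y≈0. Now the blade.

```bash
python3 - <<'E'
from h import *
bot.servo_line(P(0,.0005,.129),velocity=.05); hand.move_gripper(.085)
bot.servo_line(P(0,0,.20),velocity=.25)
hand.move_gripper(.048)
by=np.radians(15.8); B=[.4562,.2995]; QB=q(by+np.pi)
bot.reach([*B,.08],QB); st("above blade")
bot.servo_line([*B,.0225],velocity=.12); st("down")
hand.move_gripper(.02,50); st("grip")
bot.servo_line([*B,.12],velocity=.2); o=st("up")
snap("wrist","w_held")
E
```

```text
above blade t12.4 p [0.4573 0.2993 0.0805] F [0.5 0.2 0.2] T [ 0.01 -0.05  0.01] w0.0480 g0
down t13.0 p [0.4566 0.2994 0.0227] F [ 0.7 -0.6 -0.3] T [ 0.03 -0.05 -0.  ] w0.0482 g0
grip t13.3 p [0.4568 0.2998 0.0236] F [-0.2 -1.4  6.4] T [-0.2   0.08 -0.04] w0.0237 g49
up t14.0 p [0.4558 0.2993 0.1196] F [-0.6 -0.1 -1.6] T [ 0.   -0.03  0.04] w0.0237 g49
```

View pics/w_held.png

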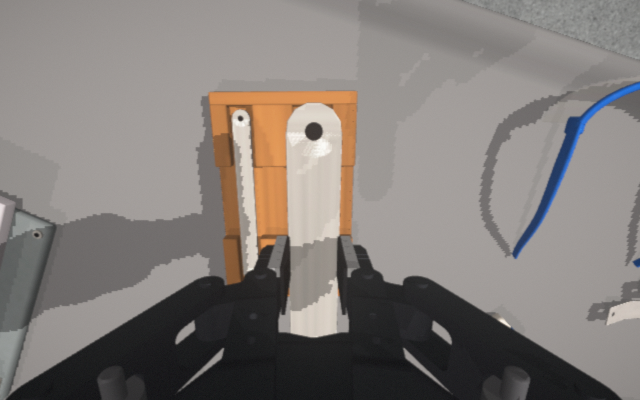

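The blade is held square in the jaws, with its dot end towards the robot at pixel (314,131). The narrow blade is still in its recess. Now setting it down on the table.

```bash
python3 - <<'E'
from h import *
d=np.load("pics/w_held.npz"); e=ray(d,[315,103],.108)[0]; print("end dist",np.hypot(*(e[:2]-[.4558,.2993])))
bot.reach(P(-.15,0,.12),QC); st("front")
bot.servo_line(P(-.105,0,.07),velocity=.15)
bot.servo_line(P(-.098,0,.0575),velocity=.06); a=st("near")
for z in (.0565,.056,.0555,.055,.0545):
    bot.servo_line(P(-.098,0,z),velocity=.03); o=get_obs(); print(z,np.round(o["wrist_force"],1),o["position"][2].round(4))
    if o["wrist_force"][2]-a["wrist_force"][2]>3: break
hand.move_gripper(.045); st("open")
bot.servo_line(P(-.098,0,.085),velocity=.15)
bot.servo_line(P(-.160,0,.085),velocity=.15)
snap("wrist","w_set"); st()
E
python3 - <<'E'
import cv2;a=cv2.imread('pics/w_set.png');cv2.imwrite('pics/w_set_.png',a)
E
```

```text
end dist 0.07446460536498337
front t15.1 p [0.5085 0.0466 0.1196] F [-0.5  0.3 -0.6] T [ 0.03  0.   -0.04] w0.0239 g49
near t16.0 p [0.5595 0.0358 0.0573] F [-0.1 -0.4 -1.6] T [-0.05 -0.01 -0.04] w0.0240 g49
0.0565 [-0.1  1.3 -1.6] 0.0566
0.056 [-0.3 -0.2 -1. ] 0.056
0.0555 [-0.6 -0.5  2. ] 0.0556
open t17.1 p [0.5597 0.0359 0.0555] F [-0.8  0.3 -0.3] T [0.   0.   0.02] w0.0450 g0
 t18.1 p [0.5001 0.0479 0.0851] F [ 0.2 -0.5  1.2] T [-0.01 -0.04  0.  ] w0.0451 g0
```

View pics/w_set.png

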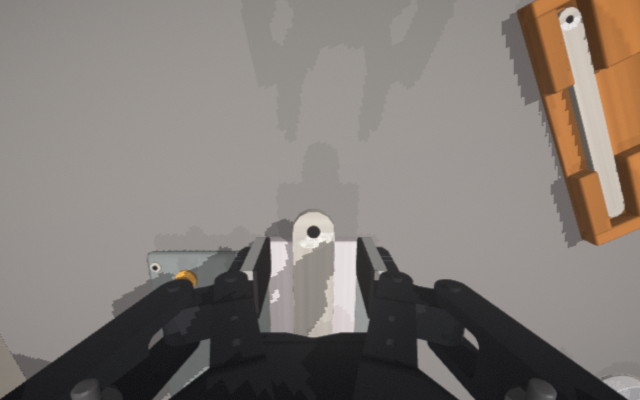

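The blade lies flat and straight on the table with its dot end overhanging the front edge (end at pixel row 211, column 314). Now I'll regrip it by the outer end and push it home.

```bash
python3 - <<'E'
from h import *
x0=-.151; z=.0557
bot.servo_line(P(x0,0,.085),velocity=.15); bot.servo_line(P(x0,0,z),velocity=.1)
hand.move_gripper(.02,40); a=st("grip")
bot.servo_line(P(x0+.042,0,z),velocity=.06); o=st("in"); f0=(C.T@o["wrist_force"])[0]; print(np.round(C.T@o["wrist_force"],1))
for k in range(10):
    bot.servo_line(P(x0+.043+.001*k,0,z),velocity=.03); o=get_obs(); f=C.T@np.array(o["wrist_force"]); print(k,f.round(1),(L(o["position"])*1e3).round(1))
    if f[0]-f0<-12: break
bot.servo_line(L(o["position"])[0]*0+P(L(o["position"])[0],0,z),velocity=.03)
hand.move_gripper(.045); bot.servo_line(P(L(o["position"])[0],0,.085),velocity=.15); st("up")
# tilted look: camera below gripper, from front-left of the electrode
from scipy.spatial.transform import Rotation as Ro
ct,ca=np.array([.069,0,-.125]),np.radians(15.8)
for az in (-40,-55,-25,-75,30):
  for dist in (.17,.2):
    az_=np.radians(az)+yaw; pit=np.radians(12)           # view dir, pitched down
    v=np.array([np.cos(az_)*np.cos(pit),np.sin(az_)*np.cos(pit),-np.sin(pit)])
    dn=np.array([-np.cos(az_)*np.sin(pit),-np.sin(az_)*np.sin(pit),-np.cos(pit)])  # image 'down' when camera hangs below
    tz=np.cos(ca)*v+np.sin(ca)*dn; tx=-np.sin(ca)*v+np.cos(ca)*dn; Rm=np.c_[tx,np.cross(tz,tx),tz]
    T=P(0,0,.047)-dist*v; tcp=T-Rm@ct; qq=Ro.from_matrix(Rm).as_quat(); s=kinematics.solve_ik(tcp,qq)
    print(az,dist,tcp.round(3),None if s is None else np.round(s,2),"cam",T.round(3))
E
```

```text
grip t19.1 p [0.508  0.0462 0.0564] F [-1.9  0.8  5.1] T [ 0.08  0.19 -0.07] w0.0244 g40
in t19.9 p [0.5486 0.0381 0.0564] F [-3.4 -1.   8.4] T [ 0.11  0.56 -0.05] w0.0245 g40
[-3.2 -1.7  8.4]
0 [-7.5  1.6 12.3] [-109.2   -0.    56.4]
1 [-7.7  0.4 12.5] [-108.3   -0.    56.4]
2 [-8.1 -0.4 12.4] [-1.074e+02 -1.000e-01  5.630e+01]
3 [-8.4  0.1 13. ] [-1.064e+02 -1.000e-01  5.640e+01]
4 [-8.   0.4 11.9] [-1.054e+02 -1.000e-01  5.630e+01]
5 [-7.3  0.1 13.4] [-1.044e+02 -1.000e-01  5.640e+01]
6 [-7.6 -0.1 12.7] [-1.034e+02 -1.000e-01  5.640e+01]
7 [-10.7   0.2  15.8] [-1.032e+02 -1.000e-01  5.630e+01]
8 [-13.9   1.1  18.9] [-1.032e+02 -1.000e-01  5.630e+01]
9 [-17.5   1.9  23. ] [-1.031e+02 -1.000e-01  5.630e+01]
up t23.4 p [0.5553 0.0369 0.0855] F [-0.3 -0.5  0.4] T [-0.02 -0.01  0.04] w0.0452 g0
-40 0.17 [0.641 0.035 0.085] None cam [0.552 0.146 0.082]
-40 0.2 [0.623 0.058 0.091] None cam [0.533 0.169 0.089]
-55 0.17 [0.646 0.038 0.085] [ 0.52  0.8   1.81 -1.23  1.21  0.99] cam [0.589 0.169 0.082]
-55 0.2 [0.634 0.065 0.091] [ 0.56  0.79  1.8  -1.18  1.24  0.99] cam [0.577 0.196 0.089]
-25 0.17 [0.637 0.031 0.085] [0.46 0.7  2.15 4.39 0.97 1.26] cam [0.522 0.115 0.082]
-25 0.2 [0.613 0.048 0.091] None cam [0.498 0.132 0.089]
-75 0.17 [0.654 0.04  0.085] [ 0.47  0.89  1.55 -0.96  1.44  0.93] cam [0.645 0.183 0.082]
-75 0.2 [0.652 0.07  0.091] [ 0.51  0.89  1.52 -0.93  1.48  0.92] cam [0.643 0.212 0.089]
30 0.17 [0.634 0.009 0.085] [-0.23  0.68  2.32  2.53  0.97  1.66] cam [ 0.498 -0.037  0.082]
30 0.2 [ 0.606 -0.     0.091] [-0.28  0.67  2.37  2.5   1.    1.64] cam [ 0.471 -0.046  0.089]
```

The blade is home: the force rose sharply at x = -103.2 mm. To set the screw I want the actual gap, so I'll check where the battery is and then plan a low camera view.

```bash
cat > look.py <<'E'
from h import *
from scipy.spatial.transform import Rotation as Ro
ct,ca=np.array([.069,0,-.125]),np.radians(15.8)
def pose(az,dist,pitch,dz=0):
    az_=np.radians(az)+yaw; pit=np.radians(pitch)
    v=np.array([np.cos(az_)*np.cos(pit),np.sin(az_)*np.cos(pit),-np.sin(pit)])
    dn=np.array([-np.cos(az_)*np.sin(pit),-np.sin(az_)*np.sin(pit),-np.cos(pit)])
    tz=np.cos(ca)*v+np.sin(ca)*dn; tx=-np.sin(ca)*v+np.cos(ca)*dn; Rm=np.c_[tx,np.cross(tz,tx),tz]
    T=P(0,0,.047)-dist*v+[0,0,dz]; return T-Rm@ct,Ro.from_matrix(Rm).as_quat(),T
E
python3 - <<'E'
from look import *
d=np.load("pics/top0.npz"); print("battery",ray(d,[276,140],.047),"petri",ray(d,[252,136],.01))
for az in (-50,-60,-75):
  for pit in (8,14,20):
    r=[]
    for dist,dz in ((.21,0),(.3,.08)):
        t,qq,T=pose(az,dist,pit,dz); s=kinematics.solve_ik(t,qq); r+= [t.round(3),T.round(3),None if s is None else np.round(s,2)]
    print(az,pit,*r)
E
```

```text
battery [[0.70759838 0.21400345 0.047     ]] petri [[0.73049986 0.28465959 0.01      ]]
-50 8 [0.624 0.074 0.089] [0.556 0.199 0.076] [ 0.61  0.81  1.86 -1.28  1.25  1.07] [0.581 0.153 0.181] [0.513 0.277 0.169] [ 0.75  0.66  1.83 -1.12  1.39  0.93]
-50 14 [0.626 0.07  0.096] [0.558 0.195 0.098] [ 0.57  0.74  1.87 -1.23  1.16  0.99] [0.584 0.147 0.197] [0.515 0.272 0.2  ] [ 0.72  0.58  1.83 -1.07  1.32  0.84]
-50 20 [0.629 0.066 0.102] [0.561 0.19  0.119] [ 0.53  0.68  1.87 -1.17  1.08  0.89] [0.588 0.14  0.212] [0.52  0.264 0.23 ] [ 0.68  0.51  1.83 -1.    1.26  0.73]
-60 8 [0.635 0.079 0.089] [0.589 0.214 0.076] [ 0.59  0.85  1.71 -1.13  1.36  1.  ] [0.606 0.163 0.181] [0.56  0.298 0.169] [ 0.72  0.74  1.65 -1.01  1.51  0.89]
-60 14 [0.636 0.075 0.096] [0.59  0.21  0.098] [ 0.56  0.79  1.73 -1.08  1.28  0.94] [0.608 0.157 0.197] [0.562 0.292 0.2  ] [ 0.69  0.66  1.66 -0.96  1.45  0.82]
-60 20 [0.638 0.07  0.102] [0.592 0.204 0.119] [ 0.52  0.73  1.75 -1.02  1.2   0.86] [0.611 0.15  0.212] [0.565 0.284 0.23 ] [ 0.65  0.59  1.67 -0.9   1.39  0.74]
-75 8 [0.651 0.082 0.089] [0.642 0.224 0.076] [ 0.54  0.93  1.49 -0.95  1.54  0.95] [0.645 0.171 0.181] [0.636 0.313 0.169] [ 0.64  0.86  1.38 -0.89  1.71  0.84]
-75 14 [0.652 0.078 0.096] [0.642 0.22  0.098] [ 0.51  0.87  1.52 -0.91  1.46  0.91] [0.646 0.165 0.197] [0.636 0.307 0.2  ] [ 0.62  0.79  1.41 -0.84  1.65  0.8 ]
-75 20 [0.652 0.072 0.102] [0.643 0.214 0.119] [ 0.48  0.81  1.55 -0.85  1.39  0.86] [0.646 0.157 0.212] [0.637 0.298 0.23 ] [ 0.59  0.72  1.43 -0.78  1.59  0.76]
```

```bash
python3 - <<'E'
from look import *
bot.servo_line(P(-.103,0,.16),velocity=.3)
a=pose(-60,.30,14,.08); b=pose(-60,.21,14)
bot.reach(a[0],a[1]); bot.servo_line(b[0],velocity=.2); st("look")
d=snap("wrist","w_gap"); st()
f=d["frame"]; c=proj(d,P(0,0,.05))[0]; print("centre px",c)
for nm,p in (("blade top y13",P(0,.013,.044)),("blade bot",P(0,.013,.036)),("table edge",P(0,.03,.036))): print(nm,proj(d,p)[0].round(1))
x,y=c.astype(int); g=f[max(0,y-60):y+60,max(0,x-80):x+80]
cv2.imwrite("pics/gap.png",cv2.resize(g,None,fx=5,fy=5,interpolation=cv2.INTER_NEAREST)[:,:,::-1]); print("crop origin",max(0,x-80),max(0,y-60))
E
```

```text
look t26.5 p [0.6365 0.0751 0.0963] F [ 0.3 -0.3  0.8] T [ 0.39  0.13 -0.02] w0.0448 g0
 t26.5 p [0.6367 0.0756 0.0966] F [-0.4  0.4  0.6] T [ 0.4   0.12 -0.02] w0.0454 g0
centre px [311.74600566 203.31439441]
blade top y13 [321.1 191. ]
blade bot [321.  179.9]
table edge [334.8 172.9]
crop origin 231 143
```

View pics/gap.png

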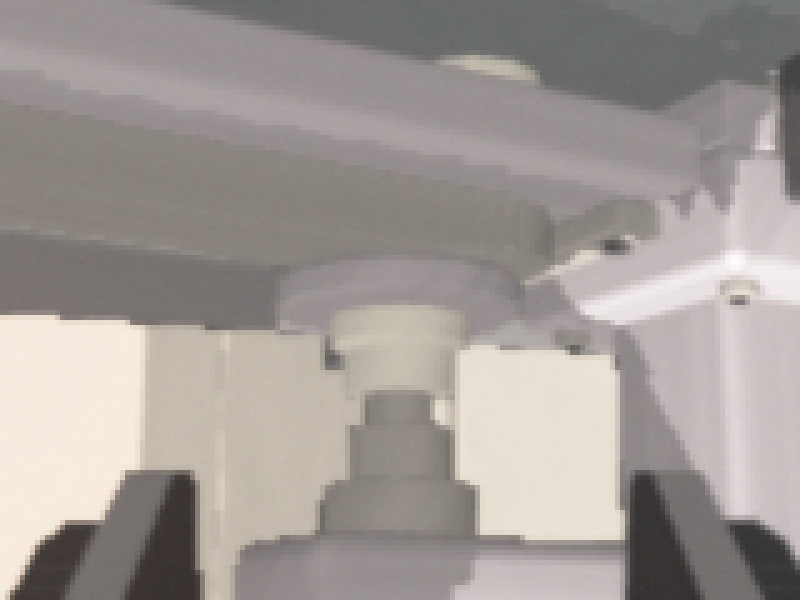

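The wrist view is upside down. The electrode's underside rim shows its near point at crop (400,258), with the white neck below it. The blade's lower edge on the table is at crop (450,184). Next: subpixel edges.

```bash
python3 - <<'E'
from look import *
d=np.load("pics/w_gap.npz"); V=d["view"]; cam=-V[:3,:3].T@V[:3,3]
g=cv2.cvtColor(d["frame"],cv2.COLOR_RGB2GRAY).astype(int)
for u in (290,298,311,318): print(u,"rows168-208",g[168:209,u-1:u+2].mean(1).round().astype(int).tolist())
h=cam[:2]-P(0,0,0)[:2]; h/=np.linalg.norm(h)
for z in (.044,.046,.047,.048,.049): print(z,proj(d,np.r_[P(0,0,0)[:2]+.018*h,z])[0].round(2))
# blade lower/upper near edges at these columns
for x in np.arange(-.03,.02,.01): print(x,proj(d,[P(x,.013,.036),P(x,.013,.044),P(x,-.013,.044),P(x,.03,.036)]).round(1).tolist())
E
```

```text
290 rows168-208 [155, 148, 146, 143, 143, 143, 137, 135, 135, 134, 133, 133, 132, 132, 131, 131, 131, 131, 132, 132, 134, 133, 132, 132, 132, 131, 132, 130, 127, 133, 139, 140, 140, 144, 151, 150, 147, 146, 146, 150, 161]
298 rows168-208 [165, 163, 158, 148, 145, 144, 143, 137, 135, 135, 133, 133, 134, 132, 131, 130, 131, 131, 131, 132, 132, 134, 133, 132, 131, 130, 128, 136, 142, 144, 144, 145, 151, 153, 149, 148, 148, 158, 166, 169, 170]
311 rows168-208 [162, 164, 166, 164, 161, 149, 145, 144, 143, 142, 137, 135, 136, 134, 134, 132, 132, 131, 131, 131, 131, 131, 132, 134, 133, 132, 141, 150, 153, 152, 152, 154, 152, 149, 147, 157, 184, 190, 191, 191, 192]
318 rows168-208 [155, 160, 163, 164, 164, 160, 148, 146, 144, 143, 142, 136, 135, 135, 135, 134, 133, 132, 131, 131, 131, 132, 132, 132, 134, 132, 132, 145, 148, 148, 147, 149, 150, 151, 149, 148, 166, 180, 183, 181, 180]
0.044 [311.75 188.32]
0.046 [311.75 191.21]
0.047 [311.75 192.67]
0.048 [311.75 194.13]
0.049 [311.75 195.59]
-0.03 [[281.3, 172.8], [280.9, 184.7], [266.1, 194.0], [292.9, 164.6]]
-0.019999999999999997 [[295.2, 175.3], [295.0, 186.9], [279.1, 195.7], [307.6, 167.5]]
-0.009999999999999995 [[308.4, 177.7], [308.4, 189.0], [291.5, 197.4], [321.6, 170.3]]
6.938893903907228e-18 [[321.0, 179.9], [321.1, 191.0], [303.3, 199.0], [334.8, 172.9]]
0.010000000000000009 [[333.0, 182.1], [333.2, 192.9], [314.6, 200.6], [347.3, 175.4]]
```

The rim edge is at row 194.0 and the blade edge at 178 (top edge seen at 191). That gives a gap over the blade of about 2.7–3.9 mm, or 2.7–3.6 given the stated limits. I'll turn for 3.3 + 0.75 mm, which is 3.18 rad.

```bash
python3 - <<'E'
from look import *
a=pose(-60,.30,14,.08)
bot.servo_line(a[0],velocity=.25); hand.move_gripper(.085)
bot.reach(P(0,0,.20),QC); bot.servo_line(P(0,0,.130),velocity=.15); st("at knob")
hand.move_gripper(.03,40); o=st("grip"); j=np.array(o["joint_pos"]); print(j.round(3))
for k in (1,2,3):
    t=j.copy(); t[5]+=3.18*k/3; bot.goto_joints(t); o=st("turn"); print(o["joint_pos"][5]-j[5])
bot.dwell(.2); o=st(); print(o["joint_pos"][5]-j[5])
hand.move_gripper(.06); p=np.array(o["position"])
bot.servo_line(p+[0,0,.06],velocity=.25); st("up")
E
```

```text
at knob t30.2 p [0.6561 0.0172 0.1303] F [ 0.4 -0.   0.6] T [0.01 0.02 0.01] w0.0851 g0
grip t30.7 p [0.6561 0.0165 0.1309] F [-2.3 -2.5  5.7] T [-0.47  0.29  0.01] w0.0307 g33
[ 2.300e-02  5.220e-01  1.655e+00 -1.000e-03  9.630e-01 -1.352e+00]
turn t31.7 p [0.6554 0.0157 0.1309] F [-4.  -5.   2.1] T [-0.67  0.5  -0.01] w0.0306 g33
1.0594430591917776
turn t32.7 p [0.6544 0.0159 0.1309] F [-6.9 -3.3  5. ] T [-0.55  1.08 -0.06] w0.0307 g33
2.119435826440537
turn t33.7 p [0.6541 0.0168 0.1309] F [-7.5  1.8  6.2] T [0.18 1.28 0.  ] w0.0307 g33
3.1794451948456084
 t33.9 p [0.6541 0.0168 0.1309] F [-8.1 -0.   5.5] T [0.2  1.39 0.02] w0.0307 g33
3.179326834564299
up t34.7 p [0.6549 0.0168 0.1923] F [ 0.1 -1.5 -0.6] T [ 0.01 -0.04  0.01] w0.0602 g0
```

```bash
python3 - <<'E'
from h import *
def F(n=6):
    s=[]
    for _ in range(n): bot.dwell(.02); s.append(C.T@np.array(get_obs()["wrist_force"]))
    return np.mean(s,0).round(2)
hand.move_gripper(.045)
bot.reach(P(-.106,0,.12),QC); bot.servo_line(P(-.104,0,.0557),velocity=.15); st("down"); print("free",F())
hand.move_gripper(.02,40); st("grip"); f=F(); print(f)
z=.0557
while f[2]>.8 and z>.0530:
    z+=.0002; bot.servo_line(P(-.104,0,z),velocity=.03); f=F(3); print("z",round(z,4),f)
    if z>.0575: break
print("base",F())
for x in (-.1055,-.107,-.1085): bot.servo_line(P(x,0,z),velocity=.03); print(x,F(),(L(get_obs()["position"])*1e3).round(1))
st()
E
```

```text
down t38.2 p [0.5539 0.0371 0.0559] F [0.3 0.1 0.1] T [-0.04  0.05  0.01] w0.0455 g0
free [-0.    0.22  0.52]
grip t38.6 p [0.5545 0.0371 0.0569] F [-1.3 -0.9  5.4] T [-0.04  0.16 -0.06] w0.0245 g39
[-1.42 -0.15  6.25]
z 0.0559 [-1.15 -0.13  7.06]
z 0.0561 [-0.47 -0.16  7.6 ]
z 0.0563 [ 0.09 -0.59  6.52]
z 0.0565 [1.42 0.01 5.72]
z 0.0567 [2.64 0.11 4.3 ]
z 0.0569 [4.82 0.56 1.43]
z 0.0571 [ 4.53  0.04 -0.44]
base [ 4.58  0.04 -0.98]
-0.1055 [ 3.39  0.37 -0.89] [-1.059e+02 -1.000e-01  5.700e+01]
-0.107 [ 3.14  0.07 -0.89] [-107.3   -0.    57. ]
-0.1085 [ 3.32 -0.01 -0.91] [-108.7   -0.    57.1]
 t42.0 p [0.5492 0.038  0.0571] F [ 3.7 -1.  -0.5] T [-0.14 -0.53  0.05] w0.0243 g39
```

Clear drag of about 3.2 N with no normal force from the hand, so the electrode is resting on the blade. I'll draw it out and lay it on the bench.

```bash
python3 - <<'E'
from h import *
d=np.load("pics/top0.npz"); pc=ray(d,[[295,259],[350,260],[347,277],[296,276],[437,261]],0); print(pc.round(3).tolist())
z=.0571
bot.servo_line(P(-.16,0,z),velocity=.06); o=st("free of electrode"); print((C.T@np.array(o["wrist_force"])).round(1))
hand.move_gripper(.02,70)
bot.servo_line(P(-.20,0,z+.0006),velocity=.1); bot.servo_line(P(-.25,0,.09),velocity=.15)
c=np.array([.385,.075]); g=[c[0],c[1]+.0515]
bot.reach([*g,.09],q(np.pi/2)); st("over bench")
bot.servo_line([*g,.03],velocity=.12); a=st("near")
for zz in np.arange(.026,.0205,-.001):
    bot.servo_line([*g,zz],velocity=.03); o=get_obs(); f=np.array(o["wrist_force"])-a["wrist_force"]; print(round(zz,4),f.round(1),np.array(o["ft_torque"]).round(2),o["position"][2].round(4))
    if f[2]>8: break
E
```

```text
[[0.401, 0.159, 0.0], [0.4, 0.017, 0.0], [0.357, 0.024, 0.0], [0.357, 0.156, 0.0], [0.401, -0.207, 0.0]]
free of electrode t43.0 p [0.4986 0.0479 0.057 ] F [-0.6  0.1 -0.3] T [-0.04  0.04 -0.03] w0.0243 g39
[-0.6  0.  -0.3]
over bench t45.7 p [0.3853 0.1264 0.0898] F [-1.  -0.7 -0.4] T [ 0.05 -0.05  0.03] w0.0230 g69
near t46.3 p [0.3851 0.1265 0.0302] F [-0.7  0.4 -0.9] T [ 0.07 -0.06  0.02] w0.0231 g69
0.026 [ 1.2 -0.1 -0.1] [ 0.02 -0.02  0.01] 0.0263
0.025 [0.9 0.3 0.6] [ 0.03 -0.    0.01] 0.0251
0.024 [ 1.  -0.6 -0.2] [ 0.04  0.01 -0.05] 0.0239
0.023 [ 1.  -1.1  0.3] [ 0.07 -0.01  0.02] 0.0229
0.022 [ 0.5 -1.3 -0.4] [ 0.06 -0.   -0.02] 0.0219
0.021 [ 0.1 -0.2  3.4] [ 0.01  0.11 -0.02] 0.0211
```

```bash
python3 - <<'E'
from h import *
hand.move_gripper(.045); st("open")
bot.servo_line([.385,.1265,.15],velocity=.2); bot.reach([.34,.23,.30],q(np.pi/2)); st("away")
a=snap("top","t_end")["frame"]; b=snap("wrist","w_end")["frame"]
cv2.imwrite("pics/end.png",np.hstack([cv2.resize(a[90:300,210:460],None,fx=1.6,fy=1.6),cv2.resize(b,(400,336))])[:,:,::-1])
E
```

```text
open t48.2 p [0.385  0.1265 0.021 ] F [-0.  -0.1  0.5] T [-0.01  0.06  0.05] w0.0450 g0
away t49.8 p [0.3395 0.2293 0.2982] F [-0.4  0.1 -0.2] T [-0.05  0.01 -0.03] w0.0448 g0
```

View pics/end.png

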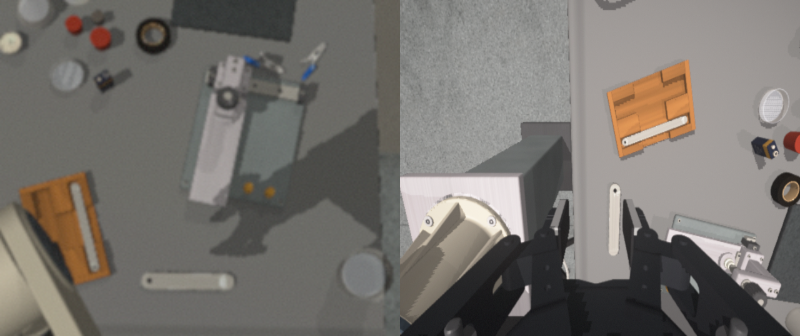

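The left half shows the blade flat on the bench along world y at (188,281), the carriage home with its knob over the table at (228,98), and the narrow blade, beaker and battery where they were. Nothing touches the robot, so I'm handing in.

```bash
python3 -c "
from workcell import hand_in
print(hand_in())"
```

```text
the job is handed in; nothing more can be done
None
```

The job is done and handed in at about 50 s: the carriage is against its stop, the screw is set so the blade dragged at about 3 N, and the blade was drawn out and laid flat on the bench; I estimated the electrode lift (about 0.5–1.4 mm) from the camera gap and the turn angle and did not measure it directly.

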